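# Close the bench mill and keep it running

### The arm

A 6-joint arm with a two-finger parallel gripper is mounted at the origin on a cart in front of the work surface, level with it; the furniture and walls round the work are solid. World frame = base frame: x ahead of the robot, y to its left, z up, the work surface at z = 0. Lengths are in mm, angles in rad, forces in N, time in s.
With the tool pointing down it reaches from about 300 to 775 mm from the base axis. Payload 14.6 kg.
Tool frame: the origin (TCP) lies on the centre line of the jaws, within the pads' length; the fingertips stand 19 mm ahead of it and the grasp point (between the pads) is the TCP (bot.tip_reach is the distance from the TCP to the fingertips, in mm); z points along the fingers, y is the line along which they close (so a half turn about z gives the same grasp; the last joint's range is limited). The gripper opens to 85 mm and grips with 20 to 120 N. Pads are 22 mm wide; open, the fingers measure 114 mm over their backs; the gripper's body (76 mm by 85 mm) begins 54 mm behind the grasp point. The pads swing forward as they close: fully open they stand 13 mm farther back than shut.
Start: joints at [-1.398, 0.3, 1.521, -0, 1.321, -0.067], TCP at [130.623, -534.254, 250.281] pointing down, gripper open.
Joint ranges: [-3.03, 3.03], [-0.79, 2.21], [0.23, 2.52], [-1.04, 4.18], [0, 3.07], [-2.55, 2.55]. Speed limits (rad/s): [2.22, 2.22, 2.57, 3.14, 3.14, 3.14].

### API

Orientations are given as a unit quaternion [w, x, y, z].
In Python, from rig import bot gives the robot as it stands. Calls block until the motion is done:
- bot.move_to(position, orientation): joint-space move of the TCP to a pose.
- bot.servo_line(position, attitude=None, speed=150, until_force=None): straight line of the TCP; attitude=None keeps the orientation; speed is the mean speed in mm/s. With until_force (N) it stops when the force on the tool has changed by that much, and returns True; else False.
- bot.move_joints(angles): joint-space move.
- bot.move_gripper(opening, grip_force=None): finger opening in mm; grip_force is the grip in N (None keeps the last); returns when the fingers have stopped.
- bot.dwell(seconds).
- bot.ik(position, orientation): joint angles nearest the present ones, or None.
- bot.read_state(): the state.
- bot.read_camera(name): name is "scene" or "top" or "wrist"; returns a dict with "image" (400x640x3 uint8, blue, green, red), "depth" (400x640 float32, mm along the optical axis (not along the pixel's ray), 0 where there is no reading), "fovy" (degrees; the focal length in pixels is half the picture's height over the tangent of half this angle, whatever the lens; pixels are square), "cx", "cy" (the principal point, pixels), "eye" and "attitude" of the camera in the world; the wrist camera has in their place "mount" (4x4, takes a point from camera to tool coordinates, whose origin is the TCP and whose axes are the flange's). Camera axes: x right, y down, z forward; pixel columns grow to the right and rows downward; lengths in mm; the calibration is good to about 2 mm. A picture is of the moment at which its call begins: read the wrist's pose just before it.
A pose or a line that the arm cannot do raises bot.MotionError and nothing moves.
- bot.finish_job(): hands the job in; it is judged then, once.
The state is a dict: "clock": time; "joint_positions": joint angles; "qvel": joint speeds; "effort": joint torques, N m; "ee_pos": TCP position; "tool_rot": TCP orientation; "ft_force": force on the tool from outside, world axes, zero at the start; "moment": the same for the moment, N m; "grip_width": finger opening in mm; "grip_force": force on a finger pad.
Only numpy, scipy, OpenCV 4.12 (cv2) and the standard library are available. Lean on these libraries where they do the work, as an engineer would, in place of code of your own. Each camera call takes 0.05 s, during which the arm holds its last target. There are 200 camera calls.

### The job

Close the bench mill: lift the cover that fits it, the wider of the two, up and off its peg, set it centred on the mill's bowl and press it down until both spring clips snap over its rim. The mill runs only while the cover is kept pressed down on its sprung start ring, so keep pressing after the snap, with the start ring fully down, and finish like that, still holding the cover pressed down. Leave the narrower cover and everything else where it is.

Things in the scene. Friction and masses are not known exactly. Their poses are not given: they have to be found in the camera images.
- mill: bench mill fixed to the worktop: cream housing 150 x 136 x 68 mm, control panel at its front (-x, 92 mm from the bowl's axis), steel bowl of 99 mm outer diameter on top, two upright leaf-spring clips beside it at +y and -y. Origin on the bowl's axis at the worktop. Clip noses: 48.5 mm from the axis, 121 mm high; above them the leaves flare out, up to 140 mm high, and centre a rim coming down
- mill_axis (a point): point on the bowl's vertical axis, level with the top of the start ring when that is up, 108 mm above the worktop; turns with the mill
- start_ring (a joint): black sprung ring on the bowl's rim, 86 mm inside and 101 mm outside diameter: 0 up, 0.004 m fully down. Moving it takes about 5 N at first and 10 N fully down; it springs up when let go. It is the first thing the cover's rim rests on
- clip_left (a joint): leaf-spring clip at the mill's +y side: 0 upright (at rest, or snapped over a cover), 0.06 to 0.1 rad when spread by the cover's rim on its way down. Spreading both clips takes 7 to 15 N of push, which drops below zero as they snap back. Fingers on the neck along the line of the clips keep the cover from rocking but have only 26 mm beside the neck there; across that line they are free
- clip_right (a joint): leaf-spring clip at the mill's -y side, as clip_left
- wide_cover: loose round aluminium cover of the mill, 0.2 kg, level: a spigot below (76 mm wide, origin at the centre of its underside), the rim (104 mm wide, 10 to 18 mm above the origin) and an upright feed neck to grip (44 mm wide, 18 to 48 mm above the origin). A 24 mm bore runs through it. Origin 98 mm above the worktop when snapped on with the start ring up, 94 mm when pressed fully down
- narrow_cover: loose cover of the same make for another bowl: spigot 58 mm, rim 80 mm in diameter, its neck and heights the same; not to be used
- peg_stand_a: fixed grey stand with an upright 14 mm peg that carries the wide cover: foot 92 mm in diameter, origin at its underside. The cover hangs through its bore on a shoulder 80 mm above the worktop; the peg's top is at 138 mm
- peg_stand_b: the same stand, carrying the narrow cover; which of the two stands nearer the mill varies
- rock_jar: glass jar of rock chips with a black lid, 77 mm wide, 120 mm high, a bystander; origin at its underside
- timer: small white bench timer, 27 x 66 x 68 mm, a bystander
- tin_large: aluminium sample tin with lid, 68 mm in diameter, 30 mm high, a bystander
- tin_small: aluminium sample tin with lid, 60 mm in diameter, 26 mm high, a bystander
- spatula: double-ended steel spatula with a wooden middle, 174 mm long, 8 mm high, a bystander
- crucible: white porcelain crucible, 48 mm in diameter, 36 mm high, a bystander
- log_book: dark green log book, 109 x 153 x 10 mm, a bystander
- marker: felt marker 134 mm long, lying on the log book, a bystander

How it is judged (in metres and radians):
On the way, in this order (a step that is already met when the one before it is completed fails the run):
1. the wide cover has been lifted up and off its peg (z of wide_cover in the frame of peg_stand_a above 0.14 m), for 0.1 s.
2. the cover sits centred and level on the bowl, snapped under both clips (z of wide_cover in the frame of mill_axis below -0.0085 m and horizontal distance between wide_cover and mill_axis below 0.006 m and angle between wide_cover's own z axis and vertical below 0.06 rad and value of joint each of clip_left, clip_right below 0.02 rad), for 0.2 s.
At the end, for the whole second after the job is handed in: The wide cover is centred (6 mm) and level (0.06 rad) on the bowl, both clips snapped back over its rim (within 0.02 rad of upright), and the gripper still pushes it down (3 N or more), the start ring at least 2.8 mm of its 4 mm down; the narrow cover is where it was (20 mm) (value of joint start_ring above 0.0028 m and contact force between the fingers and wide_cover above 3 N and z of wide_cover in the frame of mill_axis below -0.012 m and horizontal distance between wide_cover and mill_axis below 0.006 m and angle between wide_cover's own z axis and vertical below 0.06 rad and value of joint each of clip_left, clip_right below 0.02 rad and linear speed of wide_cover below 0.02 m/s and distance of narrow_cover from where it was at the start of the episode below 0.02 m); the arm keeps its last pose, push and grip.
It fails at once if the narrow cover or a bystander is displaced by more than 30 mm or knocked over (distance of any of narrow_cover, rock_jar, timer, tin_large, tin_small, spatula, crucible, log_book, marker from where it was at the start of the episode above 0.03 m or angle between any of rock_jar, timer, crucible's own z axis and vertical above 0.5 rad).
It also fails if it takes over 42 s, if anything falls off the work surface, if the arm or the gripper's body presses on something with over 40 N, if the wrist force passes 120 N, or if a joint passes its speed limit or range.

## Working session

There is one attempt and no reset: what is moved stays moved. The work goes in short steps, each a Python script; the robot and the scene stay as the last script left them, time stands still between calls to the robot, and variables do not carry over. Pictures are saved under pics/ and viewed, at most 10 in all, crops included, and the job is handed in when it is done.

```bash
ls; mkdir -p pics
cat > h.py <<'E'
import numpy as np, cv2
from rig import bot
from scipy.spatial.transform import Rotation as R
def rot(q): return R.from_quat([q[1],q[2],q[3],q[0]])
def cloud(c):
    d=c["depth"]; h,w=d.shape; f=h/2/np.tan(np.radians(c["fovy"])/2)
    u,v=np.meshgrid(np.arange(w),np.arange(h))
    p=np.stack([(u-c["cx"])/f*d,(v-c["cy"])/f*d,d],-1)
    if "mount" in c:
        M=np.array(c["mount"]); p=p@M[:3,:3].T+M[:3,3]
        s=c["s"]; P=rot(s["tool_rot"]).apply(p.reshape(-1,3)).reshape(p.shape)+np.array(s["ee_pos"])
    else:
        a=np.array(c["attitude"]); A=a if a.shape==(3,3) else rot(a).as_matrix()
        P=p@A.T+np.array(c["eye"])
    P[d==0]=np.nan
    return P
def cam(n):
    s=bot.read_state(); c=bot.read_camera(n); c["s"]=s; return c
E
python3 - <<'E'
from h import *
import pickle
print(bot.read_state())
for n in("top","scene"):
    c=cam(n); cv2.imwrite(f"pics/{n}0.png",c["image"]); pickle.dump(c,open(n+".pkl","wb"))
    print(n,c["eye"],c["attitude"],c["fovy"],c["cx"],c["cy"])
E
```

```text
pics
{'clock': 0.0, 'joint_positions': array([-1.39760844e+00,  3.00486062e-01,  1.52157949e+00,  4.54508864e-06,
        1.32070006e+00, -6.65896913e-02]), 'qvel': array([-4.46149908e-04,  3.59015665e-05, -1.23584550e-03, -1.11571245e-03,
       -6.38273112e-05,  2.27119857e-03]), 'effort': array([ 2.44546281e-04, -5.43503451e+01, -3.61795020e+01, -2.47661910e-05,
        4.01792640e-03,  3.09200857e-05]), 'ee_pos': array([ 130.58493462, -534.05652729,  249.71376889]), 'tool_rot': array([-5.85761584e-04,  9.92821840e-01,  1.19601215e-01, -2.90455183e-05]), 'ft_force': array([0.6566161 , 0.14640879, 1.04094788]), 'moment': array([ 0.00349994, -0.00393546, -0.04008912]), 'grip_force': 0.0, 'grip_width': 85.37412138853618}
top [ 319.14227838   38.80229576 1398.89902685] [ 0.04615105 -0.69845263  0.71258084 -0.04756626] 53.91434289998631 320.1291493186403 197.34354405149003
scene [ -227.01151311 -1227.15338471   745.35906378] [-0.52755117  0.80781352 -0.2218948   0.14103109] 43.26133613732575 312.2400866675512 201.89759733187995
```

View pics/top0.png

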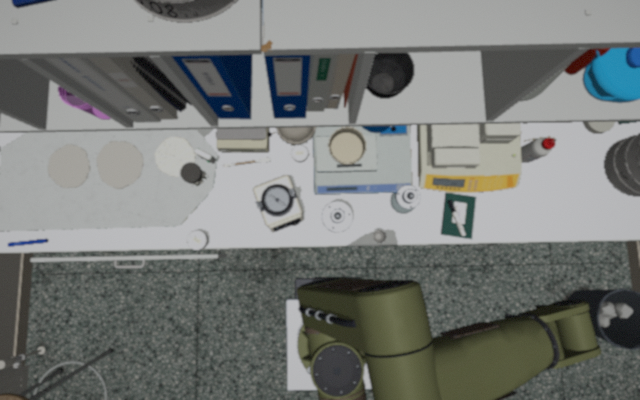

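View pics/scene0.png

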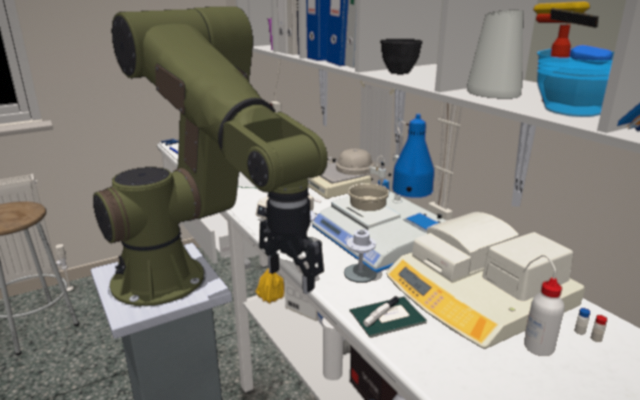

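The top view shows the mill at about (278,200), the likely wide cover at (338,215) and the narrow one at (407,197). The back shelf overhangs above row 130. Next I'll measure these.

Run:
```python
from h import *
import pickle
c=pickle.load(open("top.pkl","rb")); P=cloud(c)
im=c["image"][140:250,235:435]
cv2.imwrite("pics/crop1.png",cv2.resize(im,None,fx=4,fy=4,interpolation=cv2.INTER_CUBIC))
def fit(u0,u1,v0,v1,z0,z1):
    q=P[v0:v1,u0:u1].reshape(-1,3); q=q[(q[:,2]>z0)&(q[:,2]<z1)]
    if len(q)<5: print(u0,z0,z1,len(q));return
    (cx,cy),r=cv2.minEnclosingCircle(q[:,:2].astype(np.float32))
    print((z0,z1),len(q),"circ",cx.__round__(1),cy.__round__(1),"d",round(2*r,1),"mean",q.mean(0).round(1),"rect",cv2.minAreaRect(q[:,:2].astype(np.float32)))
print("A");[fit(315,362,192,240,*z) for z in((60,85),(85,104),(118,132),(132,145),(-5,25))]
print("B");[fit(385,428,175,215,*z) for z in((60,85),(85,104),(118,132),(132,145),(-5,25))]
print("mill");[fit(245,312,170,240,*z) for z in((60,75),(75,95),(95,115),(115,150))]
for v in range(110,250,12): print(v,[tuple(P[v,u].round(0).astype(int)) if np.isfinite(P[v,u]).all() else None for u in(230,278,300,338,375,407,460)])
```

```text
A
(60, 85) 17 circ 429.7 -21.4 d 22.6 mean [431.9 -22.1  78.9] rect ((430.7820739746094, -22.784202575683594), (21.136640548706055, 16.910009384155273), 41.19661331176758)
(85, 104) 615 circ 428.8 -21.3 d 104.4 mean [428.2 -20.5  97.1] rect ((429.6626892089844, -20.39731216430664), (99.92697143554688, 100.33145141601562), 88.35183715820312)
(118, 132) 108 circ 428.6 -20.7 d 43.3 mean [428.3 -20.4 126.3] rect ((428.4488220214844, -20.57574462890625), (41.43303298950195, 41.15120315551758), 44.09650802612305)
(132, 145) 13 circ 420.4 -23.1 d 23.5 mean [425.2 -21.  135.2] rect ((425.1363525390625, -21.91458511352539), (11.331304550170898, 23.462875366210938), 14.643832206726074)
(-5, 25) 1300 circ 436.9 -28.1 d 230.4 mean [ 4.369e+02 -3.090e+01  2.000e-01] rect ((437.88983154296875, -28.909332275390625), (165.4473419189453, 164.74868774414062), 88.93540954589844)
B
(60, 85) 51 circ 528.6 -235.2 d 113.1 mean [ 553.6 -238.5   64.3] rect ((530.48486328125, -230.4487762451172), (86.4975357055664, 86.0508804321289), 83.72743225097656)
(85, 104) 292 circ 489.8 -260.4 d 80.7 mean [ 487.4 -257.
[... 4587 characters left out ...]
np.int64(421), np.int64(-459), np.int64(12))]
230 [(np.int64(395), np.int64(356), np.int64(3)), (np.int64(390), np.int64(183), np.int64(27)), (np.int64(390), np.int64(108), np.int64(0)), (np.int64(383), np.int64(-22), np.int64(97)), (np.int64(385), np.int64(-158), np.int64(4)), (np.int64(383), np.int64(-272), np.int64(-1)), (np.int64(378), np.int64(-455), np.int64(14))]
242 [(np.int64(353), np.int64(356), np.int64(-3)), (np.int64(350), np.int64(186), np.int64(-1)), (np.int64(348), np.int64(108), np.int64(2)), (np.int64(345), np.int64(-26), np.int64(-3)), (np.int64(343), np.int64(-156), np.int64(4)), (np.int64(340), np.int64(-272), np.int64(-9)), (np.int64(337), np.int64(-460), np.int64(-8))]
```

View pics/crop1.png

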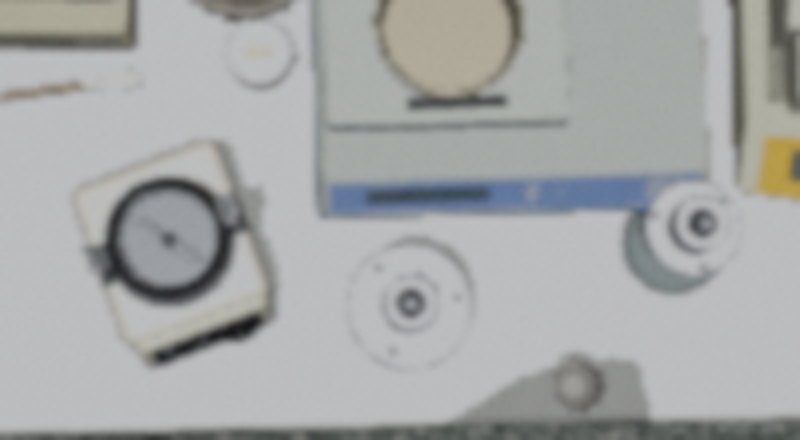

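The sizes match the spec: cover A has a 104 mm rim, so it is the wide one, at (428.6,-20.7). B has an 80 mm rim. The mill axis is at about (489.6,180.5), yaw about 20.3°. Now I'll refine both with the wrist camera.

```bash
cat >> h.py <<'E'
YAW=20.4
def down(yaw):
    q=(R.from_euler("z",yaw,degrees=True)*R.from_euler("x",180,degrees=True)).as_quat(); return [q[3],q[0],q[1],q[2]]
Q=down(YAW)
def fitc(P,c,rad,z0,z1):
    q=P.reshape(-1,3); q=q[np.isfinite(q).all(1)]
    q=q[(np.hypot(*(q[:,:2]-c).T)<rad)&(q[:,2]>z0)&(q[:,2]<z1)]
    (x,y),r=cv2.minEnclosingCircle(q[:,:2].astype(np.float32))
    print((z0,z1),len(q),"circ",round(x,1),round(y,1),"d",round(2*r,1),"mean",q.mean(0).round(1),"rect",cv2.minAreaRect(q[:,:2].astype(np.float32)))
E
python3 - <<'E'
from h import *
import pickle
c=pickle.load(open("top.pkl","rb")); P=cloud(c)
print(np.nanmax(P[228:243,355:400,2]), bot.tip_reach)
for p in((489.5,180.5,290),(428.6,-20.7,290)):
    print(bot.ik(p,Q))
bot.move_to([489.5-60,180.5,290],Q); bot.dwell(.2)
c=cam("wrist"); cv2.imwrite("pics/w1.png",c["image"]); pickle.dump(c,open("w1.pkl","wb")); P=cloud(c)
for z in((60,75),(100,115),(118,150)): fitc(P,[489.5,180.5],110 if z[0]<70 else 75,*z)
bot.move_to([428.6-60,-20.7,290],Q); bot.dwell(.2)
c=cam("wrist"); cv2.imwrite("pics/w2.png",c["image"]); pickle.dump(c,open("w2.pkl","wb")); P=cloud(c)
for z in((90,104),(120,132)): fitc(P,[428.6,-20.7],70,*z)
s=bot.read_state();print(s["clock"],s["ee_pos"],s["joint_positions"],s["ft_force"])
cv2.imwrite("pics/w12.png",np.vstack([cv2.resize(cv2.imread(f"pics/w{i}.png"),(480,300)) for i in(1,2)]))
E
```

```text
40.74064403383568 19.0
[ 2.83063967e-01  2.07807098e-01  1.54326338e+00 -4.44089210e-16
  1.39052217e+00  1.49781313e+00]
[-1.33657930e-01 -6.45349730e-03  1.77864845e+00 -4.44089210e-16
  1.36939770e+00  1.08109123e+00]
(60, 75) 9084 circ 491.0 184.1 d 189.4 mean [497.8 188.3  68.2] rect ((488.8453063964844, 183.22079467773438), (152.20201110839844, 132.4027862548828), 20.2460994720459)
(100, 115) 2318 circ 491.5 178.2 d 110.8 mean [492.7 183.6 106.9] rect ((490.0342102050781, 183.544921875), (100.299072265625, 99.95195770263672), 77.25782775878906)
(118, 150) 1023 circ 489.9 183.3 d 129.7 mean [491.2 180.7 131.7] rect ((489.9051513671875, 183.2747344970703), (22.13004493713379, 129.22274780273438), 20.119720458984375)
(90, 104) 6218 circ 429.1 -18.0 d 103.9 mean [431.7 -16.3  97.1] rect ((428.9715881347656, -17.728599548339844), (102.78851318359375, 102.89533996582031), 68.05107879638672)
(120, 132) 1265 circ 429.1 -18.1 d 44.0 mean [429.6 -17.8 126.9] rect ((429.128173828125, -17.931880950927734), (43.33867645263672, 43.2066535949707), 33.157318115234375)
4.1833 [368.87549261 -20.03089459 289.86974411] [-1.53530740e-01 -1.51372876e-01  1.91263531e+00  7.31525954e-05
  1.38076055e+00  1.05979009e+00] [ 0.25434556  0.25787885 -0.16876343]
```

View pics/w12.png

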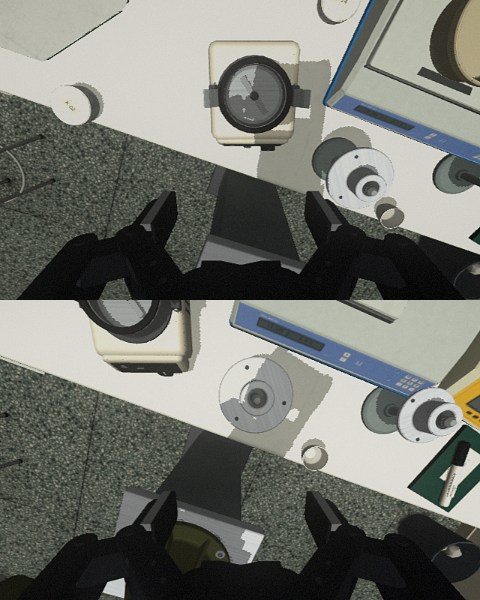

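Both wrist views agree with the top camera on relative position; the wrist frame is offset about 2.7 mm in y. I'll grasp at the average, lift, then measure the held cover with the same camera at the same yaw so the bias cancels.

Run:
```python
from h import *
import pickle
p=np.array([428.9,-19.3])
bot.move_to([*p,190],Q)
print("hit",bot.servo_line([*p,124],speed=80,until_force=8))
s=bot.read_state();print(s["ee_pos"],s["ft_force"])
bot.move_gripper(30,80)
s=bot.read_state();print(s["ee_pos"],s["ft_force"],s["grip_width"],s["grip_force"])
bot.servo_line([*p,212],speed=80); bot.dwell(.2)
c=cam("wrist"); cv2.imwrite("pics/w3.png",c["image"]); pickle.dump(c,open("w3.pkl","wb")); P=cloud(c)
s=bot.read_state();print(s["clock"],s["ee_pos"],s["tool_rot"],s["ft_force"],s["grip_width"])
for z in((170,181),(181,192),(192,225)): fitc(P,p,62,*z)
c=cam("scene"); cv2.imwrite("pics/s3.png",c["image"])
```

```text
hit False
[429.1609643  -19.33913384 124.47445961] [0.50236772 0.38436306 0.78049954]
[429.146047   -19.42301332 124.78272192] [-4.06742163 -0.59070675 10.76627184] 42.3064603097254 80.06295718252659
7.6917 [428.83727802 -19.30177216 211.76780014] [-6.34319707e-05  9.84194396e-01  1.77091319e-01 -2.28037067e-04] [ 0.59031127 -0.26233325 -1.42756325] 41.75454389968435
(170, 181) 340 circ 453.3 -10.0 d 77.3 mean [438.3 -14.3 177.5] rect ((452.84637451171875, -4.283302307128906), (62.88023376464844, 64.3722152709961), 75.12410736083984)
(181, 192) 13377 circ 428.8 -18.0 d 104.0 mean [446.  -11.6 184.1] rect ((429.91400146484375, -16.860496520996094), (100.62559509277344, 102.30956268310547), 70.29779052734375)
(192, 225) 8338 circ 435.6 -15.5 d 69.5 mean [432.8 -16.5 210.7] rect ((434.278076171875, -17.906696319580078), (49.31919479370117, 54.856407165527344), 58.55924606323242)
```

View pics/w3.png

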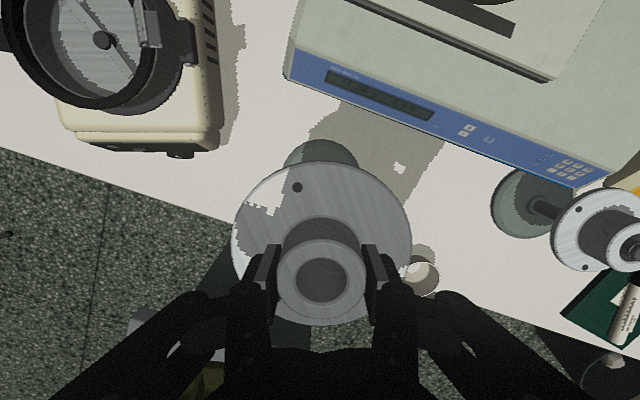

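The cover is held on its neck, with the fingertips near the rim and the rim centre apparent at (428.8,-18.0). Corrected placing target for the TCP: (490.0,182.1). Carrying it over and starting the descent.

Run:
```python
from h import *
import pickle
c=pickle.load(open("w3.pkl","rb"));P=cloud(c).reshape(-1,3);P=P[np.isfinite(P).all(1)]
r=np.hypot(*(P[:,:2]-[428.8,-18]).T);q=P[(r<50)&(r>30)&(abs(P[:,2]-184)<5)]
A=np.c_[q[:,:2]-[428.8,-18],np.ones(len(q))];print("plane",np.linalg.lstsq(A,q[:,2],rcond=None)[0])
p=[490.0,182.1]
bot.servo_line([*p,214],speed=120); bot.dwell(.3)
s=bot.read_state();print(s["clock"],s["ee_pos"],s["ft_force"])
bot.move_gripper(30,110)
print(bot.servo_line([*p,166],speed=60,until_force=15))
for z in (162,158,155,152,149,147,145,143):
    h=bot.servo_line([*p,z],speed=30,until_force=35)
    s=bot.read_state();print(h,s["clock"],s["ee_pos"].round(1),s["ft_force"].round(1),s["moment"].round(2),round(s["grip_width"],1))
    if h: break
c=cam("wrist"); cv2.imwrite("pics/w4.png",c["image"])
```

```text
plane [3.78359576e-04 3.85519820e-04 1.83984044e+02]
9.9417 [490.00114148 181.97573623 214.04135331] [ 0.34187254  0.92101487 -2.13615755]
False
False 11.3917 [490.  182.1 162. ] [-0.5 -0.  -2.2] [ 0.02 -0.02  0.  ] 41.1
False 11.675 [490.3 182.2 158.2] [0.9 0.8 2.3] [ 0.08 -0.25 -0.  ] 41.2
False 11.925 [490.2 182.2 154.9] [ 3.9  1.2 -2.2] [ 0.25 -0.8   0.08] 41.3
False 12.175 [489.8 182.1 151.6] [ 2.9  1.2 -3.3] [ 0.21 -0.59  0.07] 41.0
False 12.425 [489.  181.8 147.9] [-2.3 -1.4 -8.5] [-0.17  0.43  0.  ] 41.3
False 12.675 [489.6 182.  146.2] [  1.3   0.  -12.3] [ 0.   -0.12  0.01] 41.3
False 12.925 [490.1 182.1 145.1] [-0.1 -0.1 -7.1] [-0.   -0.06 -0.03] 41.2
False 13.175 [490.2 182.2 143.3] [-0.4 -0.  -2. ] [-0.06  0.04 -0.01] 41.6
```

View pics/w4.png

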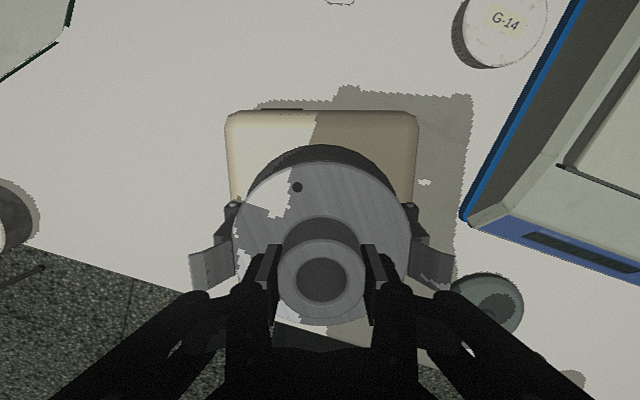

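The cover sits between the clips at (215,265) and (430,270). The force profile shows the snap at about z 148. Next I'll press the ring down.

Run:
```python
from h import *
import pickle
p=[490.0,182.1]
for z in (141.5,140,139,138,137,136,135,134,133):
    h=bot.servo_line([*p,z],speed=15,until_force=50); bot.dwell(.2)
    s=bot.read_state();print(h,s["clock"],s["ee_pos"].round(2),s["ft_force"].round(1),s["moment"].round(2))
    if h or s["ft_force"][2]>28: break
c=cam("wrist"); cv2.imwrite("pics/w5.png",c["image"]);P=cloud(c)
fitc(P,[490,183.4],56,106,118)
Pf=P.reshape(-1,3);Pf=Pf[np.isfinite(Pf).all(1)];r=np.hypot(*(Pf[:,:2]-[490,183.4]).T);q=Pf[(r<50)&(r>30)&(abs(Pf[:,2]-112)<6)]
A=np.c_[q[:,:2]-[490,183.4],np.ones(len(q))];print("plane",np.linalg.lstsq(A,q[:,2],rcond=None)[0])
c=cam("scene"); cv2.imwrite("pics/s5.png",cv2.resize(c["image"][150:270,300:460],None,fx=4,fy=4,interpolation=cv2.INTER_CUBIC))
```

```text
False 13.675 [490.24 182.17 141.81] [ 0.7 -0.4  3.9] [ 0.03 -0.01 -0.02]
False 14.125 [490.25 182.17 140.33] [0.1 0.1 5.3] [0.05 0.01 0.01]
False 14.575 [490.27 182.18 139.43] [-1.1 -0.   7.3] [-0.04  0.09  0.05]
False 15.025 [490.29 182.21 138.98] [-3.4 -1.9 13.4] [-0.15  0.66 -0.06]
False 15.475 [490.37 182.22 138.9 ] [-9.1 -3.2 24.4] [-0.43  1.51 -0.06]
False 15.925 [490.46 182.26 138.8 ] [-13.6  -4.4  34.9] [-0.77  2.36  0.01]
(106, 118) 13413 circ 493.7 184.5 d 110.2 mean [507.6 189.9 111. ] rect ((491.50592041015625, 184.57113647460938), (100.8111343383789, 102.23477935791016), 70.3823471069336)
plane [-1.32705827e-03 -5.64434516e-04  1.10994564e+02]
```

View pics/w5.png

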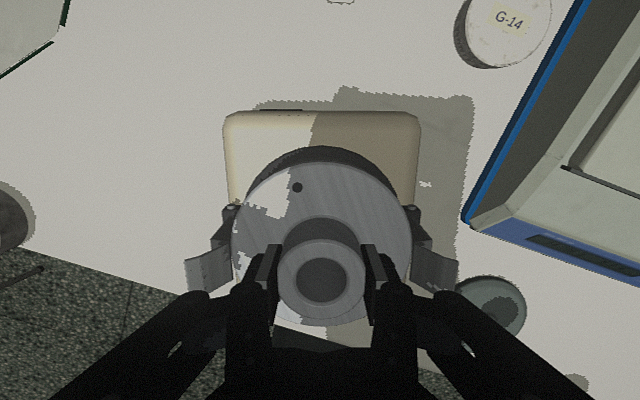

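View pics/s5.png

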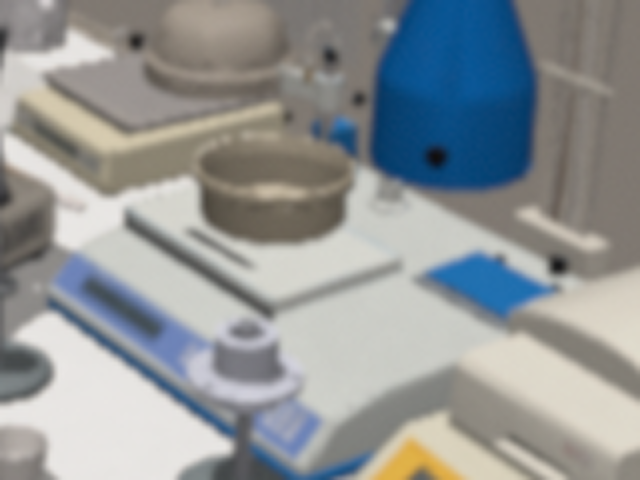

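The rim top is at 111 mm, so the origin is about 93–94 and the ring has bottomed out, with the cover level and centred. I'll ease the push to about 20 N and hand in.

Run:
```python
from h import *
bot.servo_line([490.0,182.1,137.3],speed=15); bot.dwell(.4)
s=bot.read_state();print(s["clock"],s["ee_pos"].round(2),s["ft_force"].round(1),s["grip_force"])
if 12<s["ft_force"][2]<38: print(bot.finish_job())
```

```text
16.675 [490.36 182.2  138.92] [-8.3 -1.8 20. ] 115.9445969760418
the job is handed in; nothing more can be done
None
```

I handed the job in at 16.7 s with the wide cover on the mill, centred and level, and held down at about 20 N with the start ring at its stop; the clip snap is read from the force trace and wrist view, and no verdict was returned.

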